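Draw the relay module from the tester and show it to the reader

TASK

Lift the tester's cover flap by its yellow grip until it stands upright or beyond and leave it open, then draw the module with the orange tab straight up out of its slot. Show it to the reader: hold it upright over the middle of the yellow cross on the stand, level with the lens and with its flat face square to the lens, and finish there still holding it, with nothing else touching it. Leave the grey-tabbed blank in its slot and do not disturb the handset, screwdriver, tray or cup.

Things in the scene. Friction and masses are not known exactly. Their poses are not given: they have to be found in the camera images.
- tester: Fixed beige box, 190 (x) x 200 (y) x 94 mm high, walls and floor 4 mm, open on top under the flap, left or right of centre, yaw to 0.3. Origin: centre of underside; front (small display) faces its -x. Inside, two slots (14 x 76 mm, cheeks 34 mm high) hold one module each, centred at x = -30, y = +41 and -41 mm; from the slots' line the front wall is 61 mm off, the hinge 123 mm.
- flap (a joint): Angle of the grey cover flap (188 x 200 mm, 6 mm thick, 0.16 kg) about the hinge along the tester's far (+x) top edge: 0 shut, 1.57 upright, 1.9 end stop. Starts shut or slightly ajar (up to 0.12). Stiff hinge: it stays at whatever angle it is left; takes about 2 to 4 N at the grip to move.
- flap_hinge (a point): Centre of the hinge line, 96 mm above the tester's underside; its y axis runs along the hinge; with the flap shut its axes are the tester's. It turns with the flap; turning about +y by the joint value opens the flap.
- flap_handle (a point): Middle of the flap's yellow grip: round bar 16 mm in diameter, 40 mm long, parallel to the hinge (y), on a 16 mm wide stalk. In the flap's frame 170 mm from the hinge towards the front (-x), on the mid line, 36 mm above the hinge line, 30 mm above the flap's face. Pinch its end faces (40 mm; it then turns between the fingers as the flap swings) or across the bar (16 mm).
- module: Green board 70 wide (y), 10 thick (x), 50 mm high, with an orange pull tab 30 wide, 12 thick, rising 30 mm above it (top at 80). About 0.12 kg, 2 mm play in its slot, in either slot. Origin: centre of lower edge, z up, x across the thickness, along the tester's x at the start. Hidden under the flap at first, lower edge 4 mm above the table, tab's top 10 mm below the box's rim.
- module_tab (a point): Point to grip on the orange tab, 68 mm above the module's lower edge, in the middle of the tab. Axes as the module's.
- module_middle (a point): Middle of the module's green board, 25 mm above its lower edge. Axes as the module's.
- blank: Blank of the same shape and size as the module but all grey, in the other slot. Origin: centre of its lower edge. It must stay in its slot.
- stand: Fixed black base plate 260 x 150 x 8 mm with a yellow cross (100 mm arms) and a white reader head (60 mm wide, top at 155 mm) on a post. Origin: underside, below the middle of the cross. The lens is on its +x side, 130 mm above the table and 111 mm from the cross, looking to its -x. On the side of the table where the tester is not, yaw up to 0.3.
- focus (a point): Point in the air 130 mm straight above the middle of the cross, level with the lens centre: where the middle of the module's board has to be held. Its x axis is the lens's line of sight; the module's own x axis must lie along it, either way round.
- handset: Grey handheld programmer lying flat, 160 by 90 by 30 mm high, loose, between tester and stand and nearer to the robot. Origin: centre of its underside.
- screwdriver: Screwdriver lying on the far side of the table, loose. Origin: on its underside.
- tray: Blue tray of knobs, 100 by 80 by 30 mm high, loose, at the far left. Origin: centre of its underside.
- cup: Black cup, 70 mm wide and 85 mm high, loose, at the far right. Origin: centre of its underside.
Mind the look-alikes: they are no part of the job. Of the things that look like the handset, take the one that is nearest to the robot's base at the start.

How it is judged:
On the way, in this order (a step that is already met when the one before it is completed fails the run):
1. the flap is swung up until it stands open (over 1.3 rad) (value of joint flap above 1.3 rad), for 0.2 s.
2. the orange-tabbed module, held by the fingers, is drawn up clear of the tester (lower edge over the rim) (z of module in the frame of tester above 0.095 m and contact force between module and the fingers above 0.5 N), for 0.2 s.
At the end, for the whole second after the job is handed in: The module is held still in the fingers, touching nothing else: middle of its board within 35 mm of the focus point, tab up within 0.2 rad of vertical, face square to the lens within 0.2 rad; the flap stands open (over 1.3 rad) and the grey blank is down in its slot (distance between module_middle and focus below 0.035 m and angle between module's own z axis and vertical below 0.2 rad and angle between the x axis of module and the x axis of focus, either way round below 0.2 rad and contact force between module and the fingers above 1 N and contact force between module and stand below 0.1 N and contact force between module and tester below 0.1 N and contact force between module and handset below 0.1 N and linear speed of module below 0.03 m/s and value of joint flap above 1.3 rad and z of blank in the frame of tester below 0.015 m and horizontal distance between blank and tester below 0.07 m); the arm keeps its last pose, push and grip.
It fails at once if the grey blank is lifted more than 25 mm (z of blank in the frame of tester above 0.029 m).
It fails at once if the handset is moved more than 30 mm or tipped (distance of handset from where it was at the start of the episode above 0.03 m or angle between handset's own z axis and vertical above 0.5 rad).
It fails at once if the screwdriver is moved more than 30 mm (distance of screwdriver from where it was at the start of the episode above 0.03 m).
It fails at once if the tray of knobs is moved more than 30 mm or tipped (distance of tray from where it was at the start of the episode above 0.03 m or angle between tray's own z axis and vertical above 0.5 rad).
It fails at once if the cup is moved more than 30 mm or tipped (distance of cup from where it was at the start of the episode above 0.03 m or angle between cup's own z axis and vertical above 0.5 rad).
It also fails if it takes over 54 s, if anything falls off the work surface, if the arm or the gripper's body presses on something with over 40 N, if the wrist force passes 120 N, or if a joint passes its speed limit or range.

ROBOT

A 7-joint arm with a two-finger parallel gripper is mounted at the origin on the work surface. World frame = base frame: x ahead of the robot, y to its left, z up, the work surface at z = 0. Lengths are in m, angles in rad, forces in N, time in s.
With the tool pointing down it reaches from about 0.4 to 0.85 m from the base axis. Payload 10.4 kg.
Tool frame: the origin (TCP) lies between the finger pads; the fingertips stand 22 mm ahead of it and the grasp point (between the pads) lies 3 mm ahead of it; z points along the fingers, y is the line along which they close (so a half turn about z gives the same grasp; the last joint's range is limited). The gripper opens to 85 mm and grips with 20 to 120 N. Pads are 22 mm wide; open, the fingers measure 114 mm over their backs; the gripper's body (76 mm by 85 mm) begins 54 mm behind the grasp point. The pads swing forward as they close: fully open they stand 13 mm farther back than shut.
Start: joints at [-1.135, 0.332, -0.065, 1.46, 0.022, 1.35, -0.088], TCP at [0.277, 0.56, 0.253] pointing down, gripper open.
Joint ranges: [-2.6, 2.6], [-0.5, 2.12], [-1.47, 1.34], [0.16, 2.42], [-1.27, 4.41], [0.06, 2.06], [-2.6, 2.6]. Speed limits (rad/s): [2.22, 2.22, 2.79, 2.79, 3.14, 3.14, 3.14].

INTERFACE

Orientations are given as a unit quaternion [x, y, z, w].
In Python, from workcell import manip, camera, ticket, boxes_of, outline_of gives the robot as it stands.
- The arm moves only by the tool carry_out, never from a script. Its argument "deltas" is a list of rows, each a list of 5 numbers: the shift along the tool's x, y, z as a fraction of full scale, then the turn about the tool's z as a fraction of full scale, then the opening, from -1 (shut) to 1 (fully open), so that 0 is half open. In form: [[tx, ty, tz, spin, gripper], ...]. A call has 1 to 20 rows; each row is the pose to reach, as a shift and turn from the pose commanded when the call began, along the tool's axes at that moment; what a row does not reach only later rows make up. Full scale, the value 1, is 150 mm for a shift and 30 degrees for a turn. A row lasts 1/8 s, in which the tool goes at most 62.5 mm and 10.7 degrees, less where a joint would pass 70% of its speed; a pose out of reach is approached as far as the arm can. A call with a number of a shift or a turn outside -1 to 1 is refused whole. A call with a gripper value outside its range is refused whole. The fingers move at their own pace and stop on an object; "force" is the grip in N (left out, the last holds). Time passes only in rows, so rows that repeat a pose let the fingers close. It gives the time, the measured TCP pose, the force, the opening and the grip force at its end, in the units of the state.
- manip.get_obs(): the state, without advancing time (a new reading comes with each control period).
- camera(name): name is "scene" or "top" or "wrist"; returns a dict with "img" (480x640x3 uint8, red, green, blue), "depth" (480x640 float32, m along the optical axis (not along the pixel's ray), 0 where there is no reading), "vertical_fov" (degrees; the focal length in pixels is half the picture's height over the tangent of half this angle, whatever the lens; pixels are square), "cx", "cy" (the principal point, pixels), "R" (3x3) and "t" (3): a world point X has camera coordinates R X + t. Camera axes: x right, y down, z forward; pixel columns grow to the right and rows downward; lengths in m; the calibration is good to about 2 mm. A picture is of the moment at which its call begins.
- ticket.hand_in(): hands the job in; it is judged then, once.
Trained networks look in a picture, given as the dict that the camera call returned (one of the last four; its "shot" number tells which), for a name from the list of things; names that differ only in an ending like _2 or _b are one class to them, and where a whole thing is asked for, a point or a joint stands for the part that bears it (a point fixed in the world has none). Each returns a list of dicts, best first, with "conf" (0 to 1); they miss things now and then, are a little off and sometimes report something else, mostly with a low value. They report only what shows in the picture. A call takes as long as a camera call. They do not tell look-alikes from the thing itself.
- boxes_of(query, picture): "position" ([x, y, z] in m, in world coordinates, good to about 4 mm: the middle of the surface that is visible of it).
- outline_of(query, picture): "region" (480x640 bool, what is visible of it).
The state is a dict: "clock": time; "joint_pos": joint angles; "joint_velocities": joint speeds; "tau": joint torques, N m; "position": TCP position; "ee_rot": TCP orientation; "ft_force": force on the tool from outside, world axes, zero at the start; "torque": the same for the moment, N m; "grip_width": opening from 0.0 (shut) to 1.0 (fully open); "grasp_force": force on a finger pad.
Only numpy, scipy, OpenCV 4.12 (cv2) and the standard library are available. Lean on these libraries where they do the work, as an engineer would, in place of code of your own. Each camera call takes 0.05 s, during which the arm holds its last target. There are 200 camera calls.

## Working session

There is one attempt and no reset: what is moved stays moved. The work goes in short steps, Python scripts to look and compute and a tool call to move; the robot and the scene stay as the last step left them, time stands still between calls to the robot, and variables do not carry over. Pictures are saved under pics/ and viewed, at most 10 in all, crops included, and the job is handed in when it is done.

Besides the shell and the picture viewer there is one more tool, called after "Request:" as name(argument=value, ...) on one line, values as JSON. carry_out: Moves the arm, as the interface text tells. Its arguments: {"type":"object","properties":{"deltas":{"type":"array","items":{"type":"array","items":{"type":"number"}}},"force":{"type":"number"}},"required":["deltas"]}

```bash
mkdir -p pics; ls
cat > h.py <<'E'
import numpy as np, cv2
from workcell import manip, camera, ticket, boxes_of, outline_of
from scipy.spatial.transform import Rotation as Ro
def cloud(c):
    f=240/np.tan(np.radians(c["vertical_fov"])/2)
    v,u=np.mgrid[:480,:640]; d=c["depth"]
    P=np.stack([(u-c["cx"])/f*d,(v-c["cy"])/f*d,d],-1)
    return (P-c["t"])@c["R"]   # R^T (P-t)
def save(c,n): cv2.imwrite(f"pics/{n}.png",c["img"][...,::-1])
E
python3 - <<'E'
from h import *
o=manip.get_obs();print({k:np.round(v,3) for k,v in o.items()})
for n in("top","scene"):
    c=camera(n);save(c,n+"0")
    P=cloud(c)
    for q in["tester","flap_handle","flap","stand","handset","screwdriver","tray","cup"]:
        for r in boxes_of(q,c)[:3]: print(n,q,np.round(r["position"],3),round(r["conf"],2))
    for q in["tester","flap","flap_handle","stand"]:
        r=outline_of(q,c)
        if r:
            p=P[r[0]["region"]&(c["depth"]>0)]
            (a,b,ang)=cv2.minAreaRect((p[:,:2]*1000).astype(np.float32))
            print(n,q,len(p),np.round(a),np.round(b),round(ang,1),"z",np.round(np.percentile(p[:,2],[2,50,98]),3))
E
```

```text
pics
{'clock': np.float64(0.0), 'joint_pos': array([-1.135,  0.333, -0.065,  1.461,  0.022,  1.35 , -0.088]), 'joint_velocities': array([ 0.   ,  0.002,  0.001, -0.002,  0.001, -0.001, -0.   ]), 'tau': array([ 0.0000e+00, -6.2546e+01,  4.9000e-02, -3.9160e+01,  1.6000e-02,
        1.0000e-02, -0.0000e+00]), 'position': array([0.277, 0.56 , 0.253]), 'ee_rot': array([ 0.227,  0.974, -0.001, -0.   ]), 'ft_force': array([ 0.911,  1.323, -0.743]), 'torque': array([0.036, 0.015, 0.016]), 'grasp_force': np.float64(0.0), 'grip_width': np.float64(1.0)}
top tester [ 0.563 -0.206  0.111] 0.55
top tester [ 0.38  -0.011  0.031] 0.15
top flap_handle [ 0.574 -0.212  0.112] 0.91
top flap [ 0.574 -0.212  0.113] 0.78
top stand [0.589 0.221 0.006] 0.89
top stand [ 0.531 -0.488  0.046] 0.36
top handset [ 0.338 -0.313  0.029] 0.97
top handset [0.273 0.358 0.03 ] 0.81
top handset [ 0.383 -0.01   0.03 ] 0.78
top screwdriver [ 0.797 -0.008  0.018] 0.56
top tray [0.542 0.478 0.007] 0.82
top tray [ 0.794 -0.01   0.018] 0.41
top cup [ 0.526 -0.484  0.047] 0.89
top tester 5799 [ 589. -223.] [228. 227.] 83.2 z [
[... 257 characters left out ...]
108] 0.57
scene flap_handle [ 0.581 -0.198  0.105] 0.71
scene flap [ 0.579 -0.196  0.111] 0.91
scene stand [0.596 0.238 0.01 ] 0.61
scene handset [ 0.348 -0.299  0.026] 0.97
scene handset [ 0.808 -0.195  0.028] 0.85
scene handset [0.284 0.366 0.025] 0.68
scene screwdriver [ 0.799 -0.007  0.025] 0.88
scene screwdriver [0.596 0.234 0.008] 0.63
scene tray [0.543 0.482 0.002] 0.93
scene cup [ 0.529 -0.464  0.059] 0.6
scene tester 8117 [ 551. -244.] [288. 234.] 83.2 z [0.007 0.107 0.121]
scene flap 5904 [ 551. -249.] [294. 234.] 83.0 z [0.101 0.111 0.138]
scene flap_handle 5974 [ 549. -256.] [309. 237.] 83.2 z [0.1   0.11  0.137]
scene stand 9003 [583. 218.] [266. 155.] 15.1 z [0.004 0.009 0.157]
```

View pics/top0.png

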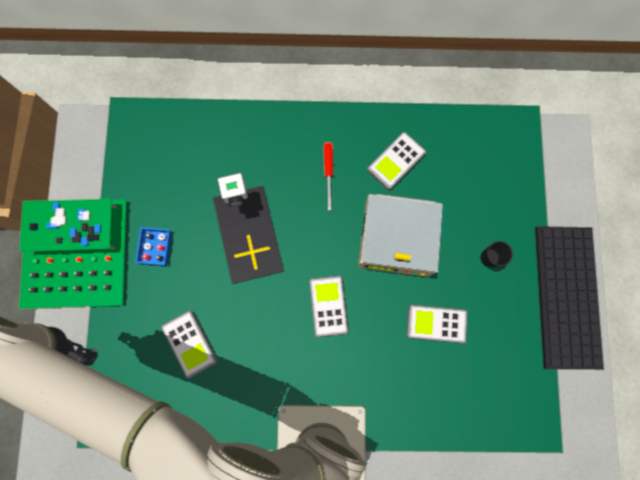

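View pics/scene0.png

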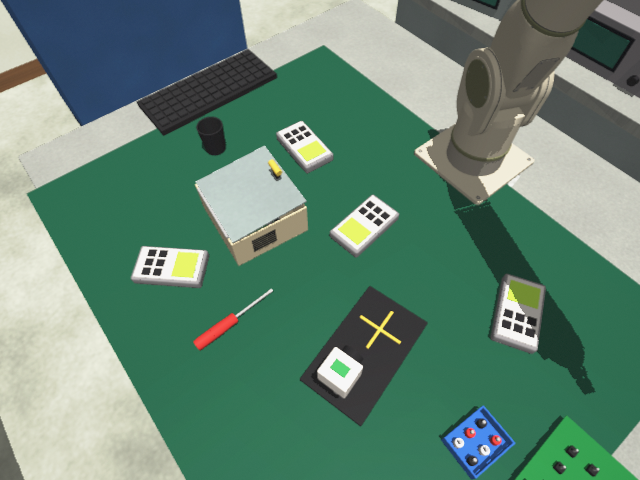

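The top view shows the tester's grip at (402,257), nearer the robot, with the yaw slightly negative. The stand's cross is at (252,252) and its head at (232,186), so the yaw is positive. The handset to spare is at (328,305). Next I fit the exact geometry.

Run:
```python
from h import *
for n in("top","scene"):
    c=camera(n);P=cloud(c);hsv=cv2.cvtColor(c["img"],cv2.COLOR_RGB2HSV)
    Y=(abs(hsv[...,0].astype(int)-25)<6)&(hsv[...,1]>150)&(hsv[...,2]>110)&(c["depth"]>0)
    a=Y&(abs(P[...,0]-.55)<.15)&(P[...,1]<-.1)&(P[...,1]>-.35)&(P[...,2]>.09)
    p=P[a];print(n,"grip n",len(p),"mean",p.mean(0).round(4),"min",p.min(0).round(3),"max",p.max(0).round(3))
    b=Y&(P[...,1]>.1)&(P[...,1]<.35)&(P[...,2]<.03)
    p=P[b];r=cv2.minAreaRect((p[:,:2]*1000).astype(np.float32));print(" cross",len(p),p.mean(0).round(4),p[:,:2].min(0).round(3),p[:,:2].max(0).round(3),r)
    r=outline_of("flap",c)[0]["region"]&(c["depth"]>0)
    r=cv2.erode(r.astype(np.uint8),np.ones((5,5)))>0
    p=P[r&~cv2.dilate(a.astype(np.uint8),np.ones((9,9))).astype(bool)]; p=p[p[:,2]>.09]
    for _ in range(4):
        m=p.mean(0);nn=np.linalg.svd(p-m,full_matrices=False)[2][2];nn*=np.sign(nn[2]);d=(p-m)@nn;p=p[abs(d)<.004]
    print(" plane",len(p),m.round(4),nn.round(4),"tilt",np.arccos(nn[2]).round(3), "dir", np.degrees(np.arctan2(nn[1],nn[0])).round(1))
    q=P[outline_of("flap",c)[0]["region"]&(c["depth"]>0)]; q=q[abs((q-m)@nn)<.006]
    print(" rect",cv2.minAreaRect((q[:,:2]*1000).astype(np.float32)))
    b=(P[...,1]>.1)&(P[...,1]<.4)&(P[...,0]>.4)&(P[...,0]<.8)&(P[...,2]>.004)&(P[...,2]<.0125)&(hsv[...,2]<90)
    l=cv2.connectedComponentsWithStats(b.astype(np.uint8));k=1+l[2][1:,4].argmax();q=P[l[1]==k];print(" plate",cv2.minAreaRect((q[:,:2]*1000).astype(np.float32)))
    b=(P[...,1]>.1)&(P[...,1]<.4)&(P[...,0]>.55)&(P[...,0]<.85)&(P[...,2]>.145)&(P[...,2]<.17)
    print(" headtop",P[b].mean(0).round(3))
```

```text
top grip n 83 mean [ 0.5021 -0.1987  0.1532] min [ 0.495 -0.217  0.13 ] max [ 0.511 -0.181  0.161]
 cross 257 [0.5322 0.2032 0.0078] [0.483 0.154] [0.581 0.253] ((532.2697143554688, 202.87313842773438), (76.2624740600586, 74.07190704345703), 60.00460433959961)
 plane 3380 [ 0.5785 -0.2105  0.11  ] [ 0.089  -0.0093  0.996 ] tilt 0.09 dir -5.9
 rect ((576.597900390625, -209.8728790283203), (200.86410522460938, 193.63775634765625), 83.19462585449219)
 plate ((584.8187255859375, 216.46463012695312), (259.5954284667969, 149.14207458496094), 14.947184562683105)
 headtop [0.677 0.24  0.154]
scene grip n 61 mean [ 0.5083 -0.1905  0.1507] min [ 0.499 -0.214  0.133] max [ 0.513 -0.176  0.158]
 cross 177 [0.5321 0.2054 0.0091] [0.483 0.156] [0.579 0.253] ((531.75, 204.45730590820312), (74.1801986694336, 72.55525970458984), 59.48107147216797)
 plane 4227 [ 0.5841 -0.201   0.1102] [ 0.0905 -0.0116  0.9958] tilt 0.091 dir -7.3
 rect ((576.3320922851562, -206.7039337158203), (204.25396728515625, 193.4165802001953), 83.40367126464844)
 plate ((585.060302734375, 219.1493682861328), (260.2834167480469, 150.34051513671875), 14.998838424682617)
 headtop [0.68  0.245 0.155]
```

Request:
carry_out(deltas=[[-1,-0.67,0,-0.65,1],[-1,-0.67,0,-0.65,1],[-1,-0.67,0,-0.65,1],[-1,-0.67,0,-0.65,1]], force=40)

```text
clock: 2.1
position: [0.3701, 0.3998, 0.2539]
ee_rot: [0.063, 0.998, -0.0, 0.001]
ft_force: [-0.5, 0.4, 0.5]
grip_width: 1.0
grasp_force: 0.0
```

Request:
carry_out(deltas=[[-0.34,-0.97,0,0,1],[-0.34,-0.97,0,0,1],[-0.34,-0.97,0,0,1],[-0.34,-0.97,0,0,1]])

```text
clock: 2.6
position: [0.4008, 0.2521, 0.2537]
ee_rot: [0.061, 0.998, 0.0, 0.0]
ft_force: [0.1, 0.2, -0.3]
grip_width: 1.001
grasp_force: 0.0
```

Request:
carry_out(deltas=[[-0.34,-0.97,0,0,1],[-0.34,-0.97,0,0,1],[-0.34,-0.97,0,0,1],[-0.34,-0.97,0,0,1]])

```text
clock: 3.1
position: [0.4341, 0.1025, 0.2535]
ee_rot: [0.06, 0.998, 0.0, 0.0]
ft_force: [-0.2, 0.6, 1.1]
grip_width: 1.002
grasp_force: 0.0
```

Request:
carry_out(deltas=[[-0.34,-0.97,0,0,1],[-0.34,-0.97,0,0,1],[-0.34,-0.97,0,0,1],[-0.34,-0.97,0,0,1]])

```text
clock: 3.6
position: [0.4678, -0.0475, 0.2533]
ee_rot: [0.06, 0.998, -0.0, 0.0]
ft_force: [-0.5, 0.5, 0.7]
grip_width: 1.003
grasp_force: 0.0
```

Request:
carry_out(deltas=[[-0.34,-0.97,0,0,1],[-0.34,-0.97,0,0,1],[-0.34,-0.97,0,0,1],[-0.34,-0.97,0,0,1],[-0.34,-0.97,0,0,1]])

```text
clock: 4.22
position: [0.5014, -0.1953, 0.2529]
ee_rot: [0.057, 0.998, 0.0, -0.0]
ft_force: [-0.1, 0.1, -0.2]
grip_width: 0.999
grasp_force: 0.0
```

Now a close look with the wrist camera.

```bash
cat >> h.py <<'E'
def todo(xyz,yaw):
    "tool-axis fractions from the measured pose to TCP xyz with tool y at world angle yaw (mod pi), tool down"
    o=manip.get_obs();R=Ro.from_quat(o["ee_rot"]).as_matrix();d=R.T@(np.array(xyz)-o["position"])/.15
    w=yaw-np.arctan2(R[1,1],R[0,1]);w=(w+np.pi)%(2*np.pi)-np.pi
    print("shift",d.round(3),"spin",(-w/np.radians(30)).round(3),"tool y deg",np.degrees(np.arctan2(R[1,1],R[0,1])).round(2),"j7",o["joint_pos"][6].round(2))
E
python3 - <<'E'
from h import *
c=camera("wrist");save(c,"w1");P=cloud(c);hsv=cv2.cvtColor(c["img"],cv2.COLOR_RGB2HSV)
a=(abs(hsv[...,0].astype(int)-25)<6)&(hsv[...,1]>150)&(hsv[...,2]>80)&(c["depth"]>0)&(P[...,2]>.1)
p=P[a];print(len(p),p.min(0),p.max(0))
q=p[p[:,2]>p[:,2].max()-.004];print("bar",q.mean(0),cv2.minAreaRect((q[:,:2]*1000).astype(np.float32)))
for r in boxes_of("flap_handle",c): print(r)
todo([.504,-.1985,.152],np.radians(83.25))
E
```

```text
1453 [ 0.4941112  -0.22383311  0.11496174] [ 0.51437896 -0.17846494  0.15640025]
bar [ 0.50385086 -0.19872751  0.15407452] ((503.6789245605469, -198.63917541503906), (38.856712341308594, 12.837730407714844), 83.38832092285156)
{'position': [0.5605, -0.1999, 0.1119], 'conf': 0.87}
{'position': [0.5274, -0.4517, 0.0477], 'conf': 0.25}
shift [-0.021 -0.017  0.675] spin 0.005 tool y deg 83.4 j7 1.82
```

View pics/w1.png

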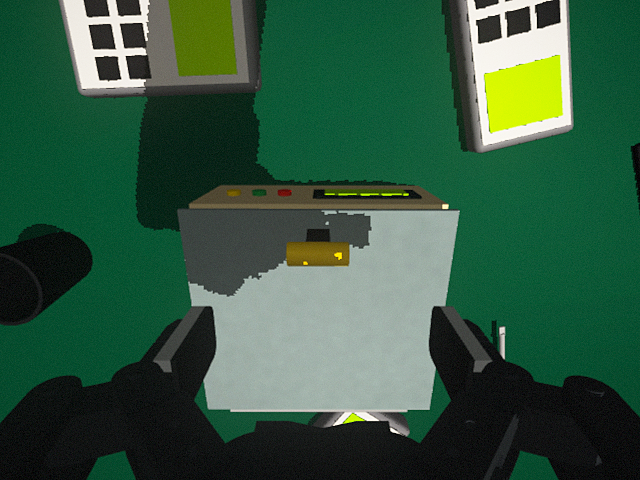

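The wrist view shows the bar centred at about (318,254), which agrees with (0.504, -0.199) and a bar centre at z≈0.148. Moving down to pinch its end faces.

Request:
carry_out(deltas=[[-0.02,-0.02,0.35,0,1],[-0.02,-0.02,0.69,0,1],[-0.02,-0.02,0.69,0,0.2],[-0.02,-0.02,0.69,0,-1],[-0.02,-0.02,0.69,0,-1],[-0.02,-0.02,0.69,0,-1],[-0.02,-0.02,0.69,0,-1],[-0.02,-0.02,0.69,0,-1]], force=30)

```text
clock: 5.32
position: [0.5044, -0.1988, 0.1517]
ee_rot: [0.058, 0.998, 0.002, 0.001]
ft_force: [-1.5, 10.1, 1.5]
grip_width: 0.459
grasp_force: 35.6
```

Request:
carry_out(deltas=[[-0.044,0,-0.12,0,-1],[-0.095,0,-0.223,0,-1],[-0.157,0,-0.322,0,-1],[-0.228,0,-0.413,0,-1],[-0.307,0,-0.497,0,-1],[-0.395,0,-0.573,0,-1],[-0.49,0,-0.64,0,-1],[-0.59,0,-0.697,0,-1],[-0.59,0,-0.697,0,-1]])

```text
clock: 6.45
position: [0.5929, -0.2092, 0.2566]
ee_rot: [0.058, 0.998, 0.001, 0.001]
ft_force: [0.7, 8.6, -0.5]
grip_width: 0.46
grasp_force: 34.2
```

Request:
carry_out(deltas=[[-0.106,0,-0.046,0,-1],[-0.217,0,-0.081,0,-1],[-0.33,0,-0.105,0,-1],[-0.445,0,-0.119,0,-1],[-0.56,0,-0.12,0,-1],[-0.676,0,-0.11,0,-1],[-0.79,0,-0.089,0,-1],[-0.9,0,-0.056,0,-1],[-0.9,0,-0.056,0,-1],[-0.9,0,-0.056,0,-1]])

```text
clock: 7.7
position: [0.727, -0.2249, 0.2659]
ee_rot: [0.057, 0.998, 0.001, 0.002]
ft_force: [3.0, 6.9, 1.8]
grip_width: 0.455
grasp_force: 32.1
```

Run:
```python
from h import *
c=camera("scene");save(c,"s2")
```

```text
(no output)
```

View pics/s2.png

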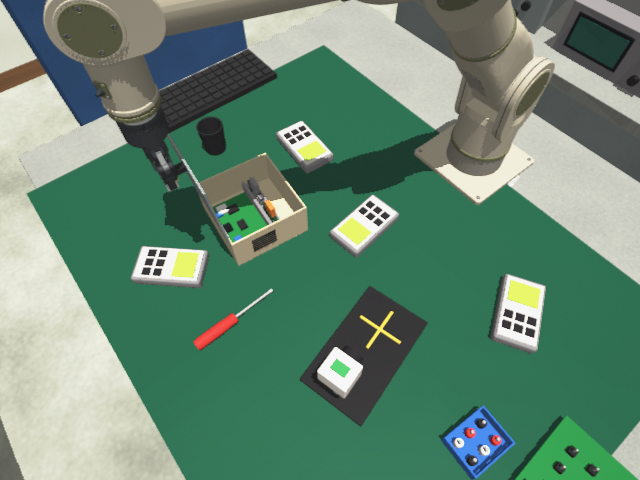

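The flap stands open, and the orange tab shows in the left (+y) slot at (269,207). I release and rise clear of the flap.

Request:
carry_out(deltas=[[0,0,0,0,0.5],[0,0,0,0,0.8],[0,0,0,0,0.8],[0,0,-0.3,0,0.8],[0,0,-0.6,0,0.8],[0,0,-0.6,0,0.8]])

```text
clock: 8.5
position: [0.7256, -0.2289, 0.3575]
ee_rot: [0.059, 0.998, -0.001, 0.003]
ft_force: [0.4, -1.1, -0.4]
grip_width: 0.895
grasp_force: 0.0
```

Run:
```python
from h import *
for n in("top","scene"):
    c=camera(n);P=cloud(c);hsv=cv2.cvtColor(c["img"],cv2.COLOR_RGB2HSV)
    a=(hsv[...,0]>5)&(hsv[...,0]<18)&(hsv[...,1]>170)&(hsv[...,2]>90)&(abs(P[...,0]-.55)<.06)&(abs(P[...,1]+.17)<.07)
    p=P[a]
    if len(p): print(n,len(p),p.min(0),p.max(0),p[p[:,2]>.075].mean(0))
    for r in boxes_of("module_tab",c)[:2]+boxes_of("flap",c)[:1]: print(r)
todo([.5517,-.1638,.35],np.radians(-6.75))
print(manip.get_obs()["joint_pos"].round(2))
```

```text
{'position': [0.6859, -0.1496, 0.2044], 'conf': 0.71}
scene 56 [ 0.54976381 -0.17734837  0.05257275] [ 0.55888141 -0.14621465  0.08586324] [ 0.55617163 -0.15626068  0.08070076]
{'position': [0.5563, -0.1567, 0.0653], 'conf': 0.51}
{'position': [0.688, -0.2112, 0.2692], 'conf': 0.93}
shift [1.197 0.287 0.012] spin 2.999 tool y deg 83.21 j7 1.85
[-0.01  0.7   0.58  0.83 -0.36  1.7   1.85]
```

Request:
carry_out(deltas=[[0.4,0.1,0,0,0.6],[0.8,0.2,0,0.35,0.4],[1,0.29,0,0.7,0.2],[1,0.29,0,1,0.2],[1,0.29,0,1,0.2]])

```text
clock: 9.43
position: [0.5811, -0.1664, 0.3525]
ee_rot: [0.315, 0.949, 0.0, -0.0]
ft_force: [0.2, -0.2, 0.2]
grip_width: 0.597
grasp_force: 0.0
```

Request:
carry_out(deltas=[[0,0,0,0.35,0.2],[0,0,0,0.7,0.2],[0,0,0,1,0.2],[0,0,0,1,0.2]])

```text
clock: 9.93
position: [0.5815, -0.1672, 0.3522]
ee_rot: [0.549, 0.836, -0.001, -0.0]
ft_force: [-0.1, 0.1, 0.3]
grip_width: 0.601
grasp_force: 0.0
```

Request:
carry_out(deltas=[[0,0,0.2,0.35,0.1],[0,0,0.4,0.7,0.1],[0,0,0.5,1,0.1],[0,0,0.5,1,0.1],[0,0,0.5,1,0.1]])

```text
clock: 10.55
position: [0.5816, -0.1673, 0.2784]
ee_rot: [0.746, 0.666, 0.0, 0.0]
ft_force: [-0.4, 0.3, 0.1]
grip_width: 0.548
grasp_force: 0.0
```

Run:
```python
from h import *
c=camera("wrist");save(c,"w2");P=cloud(c);hsv=cv2.cvtColor(c["img"],cv2.COLOR_RGB2HSV)
a=(hsv[...,0]>3)&(hsv[...,0]<18)&(hsv[...,1]>150)&(hsv[...,2]>60)&(P[...,2]<.1)&(P[...,2]>.04)&(abs(P[...,1]+.17)<.07)&(abs(P[...,0]-.55)<.07)
p=P[a];print(len(p))
if len(p):
    q=p[p[:,2]>.079];print(len(q),q.mean(0),cv2.minAreaRect((q[:,:2]*1000).astype(np.float32)))
for r in boxes_of("module_tab",c)[:3]+boxes_of("module",c)[:3]: print(r)
c=camera("scene");P=cloud(c);r=outline_of("flap",c)
if r:
    p=P[r[0]["region"]&(c["depth"]>0)];p=p[(p[:,2]>.13)]
    for _ in range(4):
        m=p.mean(0);n=np.linalg.svd(p-m,full_matrices=False)[2][2];p=p[abs((p-m)@n)<.006]
    print("flap normal",n,m,len(p))
todo([.5517,-.1638,.28],np.radians(-6.75))
```

```text
424
313 [ 0.55239679 -0.16408761  0.08334234] ((552.3142700195312, -163.1745147705078), (30.212268829345703, 11.807966232299805), 82.11372375488281)
{'position': [0.5535, -0.1545, 0.0522], 'conf': 0.92}
{'position': [0.5563, -0.1546, 0.0558], 'conf': 0.88}
flap normal [-0.98933691  0.0789713   0.12237649] [ 0.68945107 -0.16897966  0.20721054] 264
shift [-0.001 -0.2   -0.012] spin 0.002 tool y deg -6.7 j7 0.3
```

View pics/w2.png

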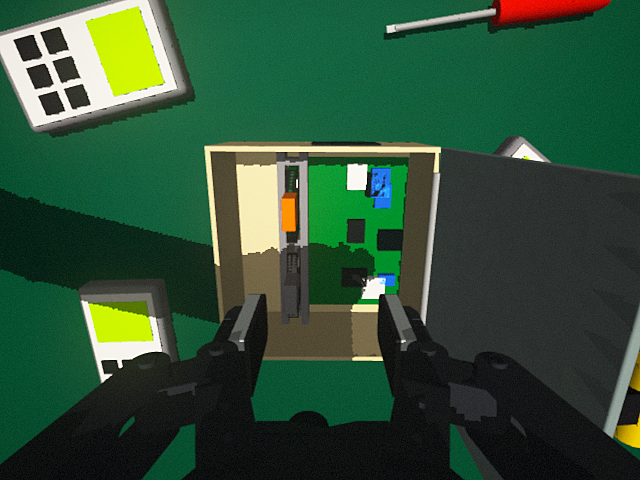

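The view shows the tab at (289,212), measured at (0.552, -0.164) with its top at z 0.083, as expected. Moving over it and down.

Request:
carry_out(deltas=[[0,-0.2,0.2,0,0],[0,-0.2,0.4,0,0],[0,-0.2,0.6,0,0],[0,-0.2,0.6,0,0]])

```text
clock: 11.3
position: [0.5505, -0.1631, 0.1864]
ee_rot: [0.747, 0.664, -0.001, -0.001]
ft_force: [0.3, 1.1, 0.5]
grip_width: 0.501
grasp_force: 0.0
```

Run:
```python
from h import *
todo([.5523,-.1636,.077],np.radians(-6.9))
```

```text
shift [-0.002  0.014  0.729] spin 0.005 tool y deg -6.74 j7 0.32
```

Request:
carry_out(deltas=[[0,0.01,0.2,0,0],[0,0.01,0.4,0,0],[0,0.01,0.6,0,0],[0,0.01,0.73,0,0],[0,0.01,0.73,0,0],[0,0.01,0.73,0,-1],[0,0.01,0.73,0,-1],[0,0.01,0.73,0,-1],[0,0.01,0.73,0,-1],[0,0.01,0.73,0,-1],[0,0.01,0.73,0,-1]], force=40)

```text
clock: 12.68
position: [0.5535, -0.1639, 0.0796]
ee_rot: [0.748, 0.664, 0.001, 0.0]
ft_force: [-2.6, 0.6, 5.3]
grip_width: 0.136
grasp_force: 40.0
```

Request:
carry_out(deltas=[[0,0,-0.06,0,-1],[0,0,-0.15,0,-1],[0,0,-0.25,0,-1],[0,0,-0.35,0,-1],[0,0,-0.45,0,-1],[0,0,-0.55,0,-1],[0,0,-0.65,0,-1],[0,0,-0.75,0,-1],[0,0,-0.85,0,-1],[0,0,-0.93,0,-1],[0,0,-0.93,0,-1],[0,0,-0.93,0,-1]])

```text
clock: 14.18
position: [0.5528, -0.1635, 0.2173]
ee_rot: [0.748, 0.664, -0.0, -0.0]
ft_force: [0.6, -0.5, -1.1]
grip_width: 0.13
grasp_force: 39.2
```

Run:
```python
from h import *
todo([.532,.204,.215],np.radians(15))
c=camera("scene");save(c,"s3")
for r in boxes_of("module",c)[:3]+boxes_of("blank",c)[:2]: print(r)
```

```text
shift [ 2.416 -0.427  0.016] spin -0.726 tool y deg -6.78 j7 0.31
{'position': [0.5581, -0.149, 0.183], 'conf': 0.69}
{'position': [0.5449, -0.2316, 0.055], 'conf': 0.71}
```

View pics/s3.png

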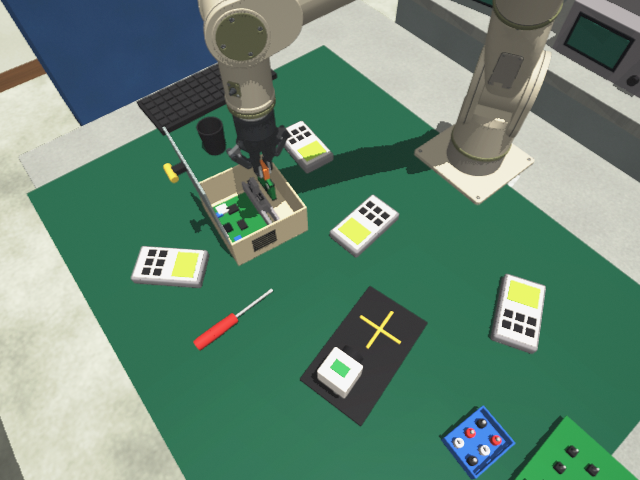

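The module hangs upright from the fingers above the box and the blank is still in its slot. Carrying it to the cross.

Request:
carry_out(deltas=[[0.12,-0.02,0,0,-1],[0.3,-0.05,0,0,-1],[0.5,-0.09,0,0,-1],[0.7,-0.12,0,0,-1],[0.9,-0.16,0,0,-1],[1,-0.18,0,0,-1],[1,-0.18,0,0,-1]])

```text
clock: 15.2
position: [0.5439, -0.0109, 0.2176]
ee_rot: [0.747, 0.665, -0.0, -0.0]
ft_force: [0.3, 0.4, -1.3]
grip_width: 0.135
grasp_force: 39.2
```

Request:
carry_out(deltas=[[0.12,-0.02,0,0,-1],[0.3,-0.05,0,0,-1],[0.5,-0.09,0,0,-1],[0.7,-0.12,0,0,-1],[0.9,-0.16,0,0,-1],[1,-0.18,0,0,-1],[1,-0.18,0,0,-1]])

```text
clock: 16.08
position: [0.535, 0.1403, 0.2176]
ee_rot: [0.748, 0.664, -0.0, 0.0]
ft_force: [-0.8, -0.7, -1.7]
grip_width: 0.135
grasp_force: 39.2
```

Request:
carry_out(deltas=[[0.1,-0.02,0,-0.12,-1],[0.2,-0.04,0,-0.24,-1],[0.3,-0.05,0,-0.36,-1],[0.4,-0.06,0,-0.5,-1],[0.42,-0.07,0,-0.62,-1],[0.42,-0.07,0,-0.73,-1],[0.42,-0.07,0,-0.73,-1]])

```text
clock: 16.95
position: [0.5318, 0.205, 0.2177]
ee_rot: [0.607, 0.795, 0.0, -0.0]
ft_force: [0.3, -0.3, -0.7]
grip_width: 0.133
grasp_force: 39.2
```

Run:
```python
from h import *
todo([.532,.204,.181],np.radians(15))
for n in("scene","top"):
    c=camera(n);P=cloud(c);save(c,n+"4")
    r=outline_of("module",c)
    if r:
        p=P[r[0]["region"]&(c["depth"]>0)];print(n,len(p),r[0]["conf"],"z",np.percentile(p[:,2],[2,98]).round(3),"med",np.median(p,0).round(3))
        g=p[(p[:,2]>.12)&(p[:,2]<.20)]
        for _ in range(4):
            m=g.mean(0);N=np.linalg.svd(g-m,full_matrices=False)[2][2];g=g[abs((g-m)@N)<.005]
        print(" normal",N.round(3),m.round(3),len(g))
```

```text
shift [-0.007 -0.     0.245] spin 0.007 tool y deg 15.22 j7 -0.04
top 64 0.38 z [0.005 0.198] med [0.536 0.176 0.17 ]
 normal [ 0.836  0.544 -0.079] [0.535 0.175 0.174] 48
```

View pics/scene4.png

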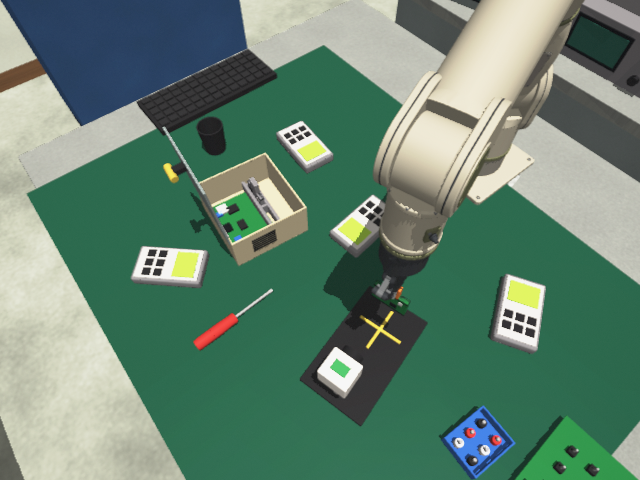

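Request:
carry_out(deltas=[[0,0,0.1,0,-1],[0,0,0.2,0,-1],[0,0,0.245,0,-1],[0,0,0.245,0,-1],[0,0,0.245,0,-1],[0,0,0.245,0,-1]])

```text
clock: 17.9
position: [0.5321, 0.2045, 0.1814]
ee_rot: [0.608, 0.794, 0.0, 0.0]
ft_force: [0.8, -0.1, -0.5]
grip_width: 0.131
grasp_force: 39.2
```

Run:
```python
from h import *
print({k:np.round(v,3) for k,v in manip.get_obs().items() if k in("position","grasp_force","ft_force","grip_width")})
for n in("scene","top","wrist"):
    c=camera(n);P=cloud(c);hsv=cv2.cvtColor(c["img"],cv2.COLOR_RGB2HSV)
    if n=="scene": cv2.imwrite("pics/z5.png",cv2.resize(c["img"][220:400,300:480,::-1],(540,540)))
    if n=="wrist": save(c,"w5")
    a=(c["depth"]>0)&(abs(P[...,0]-.532)<.05)&(abs(P[...,1]-.204)<.06)&(P[...,2]>.08)&(P[...,2]<.165)&(hsv[...,0]>45)&(hsv[...,0]<85)&(hsv[...,1]>100)
    p=P[a];print(n,len(p))
    if len(p)>8: print(p.min(0).round(3),p.max(0).round(3),p.mean(0).round(3),cv2.minAreaRect((p[:,:2]*1000).astype(np.float32)))
```

```text
{'position': array([0.532, 0.205, 0.181]), 'ft_force': array([ 0.83 , -0.05 , -0.455]), 'grasp_force': np.float64(39.182), 'grip_width': np.float64(0.131)}
scene 199
[0.518 0.174 0.107] [0.545 0.241 0.159] [0.529 0.226 0.137] ((531.037109375, 206.51251220703125), (11.226099014282227, 68.865478515625), 15.613828659057617)
top 21
[0.531 0.168 0.116] [0.537 0.183 0.159] [0.534 0.174 0.137] ((533.9982299804688, 175.26113891601562), (3.399580955505371, 15.080085754394531), 23.551801681518555)
wrist 1369
[0.517 0.218 0.108] [0.531 0.24  0.157] [0.524 0.232 0.148] ((524.5252685546875, 229.2166748046875), (9.850003242492676, 20.345165252685547), 14.66535472869873)
```

View pics/z5.png

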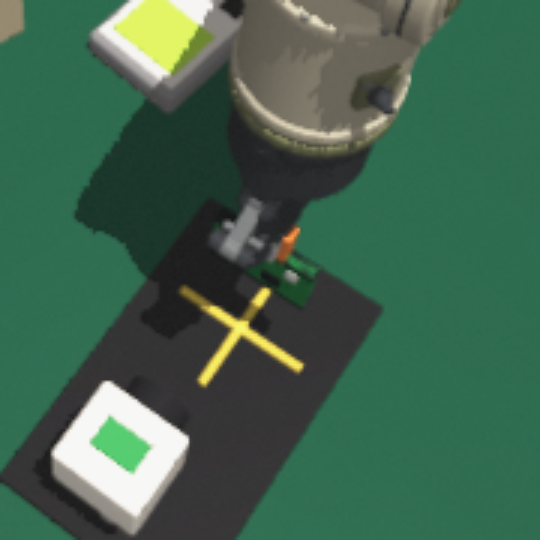

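View pics/w5.png

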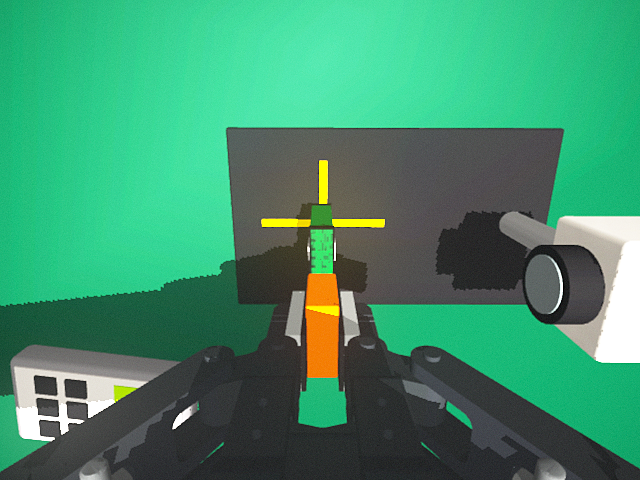

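The board spans z 0.107–0.159, so its middle is at about 0.132. It is centred at (0.531, 0.206) with yaw about 15°, upright and over the cross. It hangs at (320,240) in the wrist view, square to the lens and touching nothing else.

```bash
python3 -c "
from workcell import ticket
print(ticket.hand_in())"
```

```text
the job is handed in; nothing more can be done
None
```

The flap is open at about 1.7 rad, the orange-tabbed module is held upright at the focus and square to the lens, and the job is handed in at about 18 s; the verdict was not shown.

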